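# Feed one spacer disc and slide it between the parallels

## Task

Press the dispenser's plunger all the way down once, so that a single brass spacer disc is pushed out onto the bench. Let the plunger come back up, then nudge that disc aside along the bench until it lies flat and wholly between the two steel parallels. Do not pick any disc up, leave the other discs in the magazine, and leave the mould insert, oil bottle, guide pillar and screwdriver where they are.

Things in the scene. Friction and masses are not known exactly. Their poses are not given: they have to be found in the camera images.
- dispenser: Disc dispenser bolted to the bench. Origin: on the bench under the stack axis; -x is the way discs come out. Open-topped magazine (x -20 to +22 mm, 43 mm wide, 50 mm high) with three discs stacked on the bench; a slot under its front lets only the lowest out. Behind it a grey housing (x 22 to 100 mm, 43 mm wide, 72 mm high, feet out to 42 mm each side, 11 mm high) carries the plunger.
- plunger (a joint): How far the plunger is pressed, m: 0 up, 0.026 fully down on a hard stop. Takes 3 to 12 N; a spring returns it when released. It drives a blade 2.5 times as far, so fully down the lowest disc's centre is about 60 mm in front of the stack axis, clear of the magazine; as it comes up the next disc drops to the bench. A second press would eject a second disc.
- plunger_top (a point): Centre of the top face of the plunger's round black cap (32 mm across, 10 mm thick); 114 mm above the bench when up, 88 mm when fully down; 62 mm behind (+x of the dispenser) the stack axis. Moves straight down.
- outlet (a point): Fixed point in front of the dispenser, 60 mm from the stack axis and 4 mm above the bench: where the centre of the ejected disc comes to rest (up to about 15 mm farther after a fast press).
- disc0_center (a point): Centre (half-way up) of the lowest disc, the one that is to be fed out. All three discs are alike: plain brass, 32 mm across, 8 mm thick, about 54 g, axis z. Starts with its centre 4 mm above the bench, on the stack axis of the magazine.
- disc1_center (a point): Centre (half-way up) of the second disc from below. All three discs are alike: plain brass, 32 mm across, 8 mm thick, about 54 g, axis z. Starts with its centre 12 mm above the bench, on the stack axis of the magazine.
- disc2_center (a point): Centre (half-way up) of the top disc. All three discs are alike: plain brass, 32 mm across, 8 mm thick, about 54 g, axis z. Starts with its centre 20 mm above the bench, on the stack axis of the magazine.
- bay_center (a point): Point on the bench midway between two fixed steel parallels, left or right of the dispenser's outlet. The bars are 70 mm long, 12 mm wide, 10 mm high and run along this frame's y axis, one on either side in x; the lane between them is 76 mm wide and 70 mm long, open at both ends, bare bench as floor.
- insert_center (a point): Bystander: centre of a loose steel mould insert, 70 x 56 x 30 mm high, 0.9 kg, on the other side of the outlet from the parallels.
- oiler_center (a point): Bystander: centre of a loose white plastic oil bottle, 38 mm across, 105 mm tall, upright; the point is 50 mm above the bench.
- pillar_center (a point): Bystander: centre of a loose steel guide pillar standing on its flange, 36 mm across at the foot, 25 mm above, 75 mm tall.
- screwdriver_grip (a point): Bystander: handle of a loose screwdriver, 190 mm long, lying on the bench.
Not all that is in view belongs to the job. Leave any green or turquoise look-alike of the part that bears disc2_center alone.

How it is judged:
By the outcome, as a careful person would: the job done as asked, in the order asked, and still so for the second after the job is handed in, with the robot touching nothing.
It also fails if it takes over 54 s, if anything falls off the work surface, if the arm or the gripper's body presses on something with over 40 N, if the wrist force passes 120 N, or if a joint passes its speed limit or range.

## Robot

A 6-joint arm with a two-finger parallel gripper is mounted at the origin on the work surface. World frame = base frame: x ahead of the robot, y to its left, z up, the work surface at z = 0. Lengths are in m, angles in rad, forces in N, time in s.
With the tool pointing down it reaches from about 0.25 to 0.8 m from the base axis. Payload 3.9 kg.
Tool frame: the origin (TCP) lies between the finger pads; the fingertips stand 14 mm ahead of it and the grasp point (between the pads) lies 5 mm behind it; z points along the fingers, y is the line along which they close (so a half turn about z gives the same grasp; the last joint's range is limited). The gripper opens to 85 mm and grips with 20 to 120 N. Pads are 22 mm wide; open, the fingers measure 114 mm over their backs; the gripper's body (76 mm by 85 mm) begins 54 mm behind the grasp point. The pads swing forward as they close: fully open they stand 13 mm farther back than shut.
Start: joints at [1.166, 0.26, -0.138, 1.173, 0, 1.571], TCP at [0.207, 0.483, 0.213] pointing down, gripper open.
Joint ranges: [-2.78, 2.78], [-0.83, 1.72], [-1.28, 1.37], [-1.9, 2.12], [-1.57, 1.48], [-3.14, 3.14]. Speed limits (rad/s): [2.57, 2.57, 3.14, 3.14, 3.14, 3.14].

## Interface

Orientations are given as a unit quaternion [w, x, y, z].
In Python, from plant import * gives the robot as it stands.
- The arm moves only by the tool send_rows, never from a script. Its argument "motion" is text: rows parted by semicolons, each of 7 numbers parted by spaces: the opening, from -1 (shut) to 1 (fully open), then the shift along the tool's x, y, z in m, then the turn, a rotation vector about the tool's x, y, z in degrees. A call has 1 to 12 rows; each row shifts and turns the commanded pose from where the row before left it, along the tool's axes as they then stand; what a row does not reach is not made up. A row lasts 1/8 s, in which the tool goes at most 62.5 mm and 10.7 degrees, less where a joint would pass 70% of its speed; a pose out of reach is approached as far as the arm can. A call with a gripper value outside its range is refused whole. The fingers move at their own pace and stop on an object; "grip_force" is the grip in N (left out, the last holds). Time passes only in rows, so rows that do not move let the fingers close. It gives the time, the measured TCP pose, the force, the opening and the grip force at its end, in the units of the state.
- read_state(): the state, without advancing time (a new reading comes with each control period).
- read_camera(name): name is "side" or "top" or "wrist"; returns a dict with "image" (400x640x3 uint8, red, green, blue), "fx", "fy", "cx", "cy" (pixels), "k1" (the pictures are not rectified: a ray, as slopes to the right and down, at radius r is drawn at 1 + k1 r^2 times it, then the intrinsics apply), "position" and "orientation" of the camera in the world; the wrist camera has in their place "mount" (4x4, takes a point from camera to tool coordinates, whose origin is the TCP and whose axes are the flange's). Camera axes: x right, y up, looking along -z (the intrinsics and any distortion apply to the point x, -y, -z); pixel columns grow to the right and rows downward; lengths in m; the calibration is good to about 2 mm. A picture is of the moment at which its call begins: read the wrist's pose just before it. There is no depth.
- close_job(): hands the job in; it is judged then, once.
The state is a dict: "time_s": time; "joints": joint angles; "joint_velocities": joint speeds; "effort": joint torques, N m; "eef_pos": TCP position; "orientation": TCP orientation; "ft_force": force on the tool from outside, world axes, zero at the start; "torque": the same for the moment, N m; "opening": finger opening in m; "gripper_force": force on a finger pad.
Only numpy, scipy, OpenCV 4.12 (cv2) and the standard library are available. Lean on these libraries where they do the work, as an engineer would, in place of code of your own. Each camera call takes 0.05 s, during which the arm holds its last target. There are 200 camera calls.

## Working session

There is one attempt and no reset: what is moved stays moved. The work goes in short steps, Python scripts to look and compute and a tool call to move; the robot and the scene stay as the last step left them, time stands still between calls to the robot, and variables do not carry over. Pictures are saved under pics/ and viewed, at most 10 in all, crops included, and the job is handed in when it is done.

Besides the shell and the picture viewer there is one more tool, called after "Request:" as name(argument=value, ...), one argument or row to a line, values as JSON. send_rows: Moves the arm, as the interface text tells. Its arguments: {"type":"object","properties":{"motion":{"type":"string"},"grip_force":{"type":"number"}},"required":["motion"]}

```bash
mkdir -p pics
cat > h.py <<'E'
from plant import *
import numpy as np, cv2
from scipy.spatial.transform import Rotation as R
def rot(q): return R.from_quat([q[1],q[2],q[3],q[0]]).as_matrix()
def pose(c,s=None):
    if 'mount' in c:
        T=np.eye(4);T[:3,:3]=rot(s['orientation']);T[:3,3]=s['eef_pos'];T=T@np.array(c['mount']);return T[:3,:3],T[:3,3]
    return rot(c['orientation']),np.array(c['position'])
def K(c): return np.array([[c['fx'],0,c['cx']],[0,c['fy'],c['cy']],[0,0,1.]]),np.array([c['k1'],0,0,0.])
def p2w(c,uv,z,s=None):
    Rm,p=pose(c,s);k,d=K(c)
    n=cv2.undistortPoints(np.array([[uv]],float),k,d)[0,0]
    r=Rm@np.array([n[0],-n[1],-1]);return p+r*(z-p[2])/r[2]
def w2p(c,P,s=None):
    Rm,p=pose(c,s);k,d=K(c);q=Rm.T@(np.array(P)-p);q=q*[1,-1,-1]
    return cv2.projectPoints(q.reshape(1,1,3),np.zeros(3),np.zeros(3),k,d)[0].ravel()
def save(c,n): cv2.imwrite('pics/'+n+'.png',c['image'][:,:,::-1])
E
python3 - <<'E'
from h import *
s=read_state();print(s['time_s'],s['eef_pos'],s['orientation'],s['opening'])
for n in('top','side'):
    c=read_camera(n);save(c,n+'0');print(n,c['position'],c['orientation'],c['fx'],c['k1'])
E
```

```text
0.0 [0.20648845 0.48189723 0.21166785] [-1.83503818e-04  2.01025000e-01  9.79585620e-01 -9.63899035e-04] 0.08552192976346099
top [0.45798283 0.03804567 0.95049203] [ 0.71140837  0.01885197 -0.01357757 -0.70239475] 380.8746880190049 -0.07283945017631413
side [0.33090838 0.49230691 0.71845962] [-0.18562879 -0.05785937  0.32339047  0.92607389] 381.21959297912167 0.02512868357381414
```

View pics/top0.png

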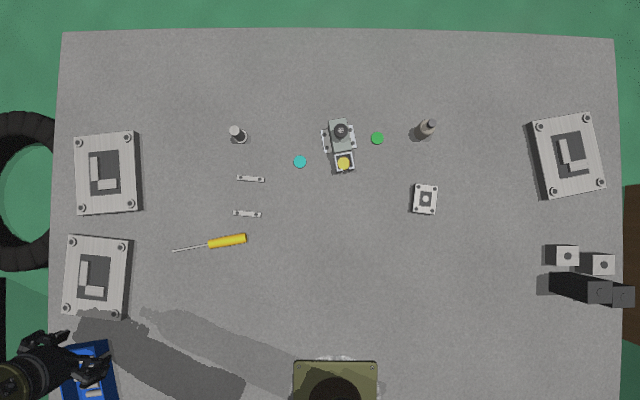

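View pics/side0.png

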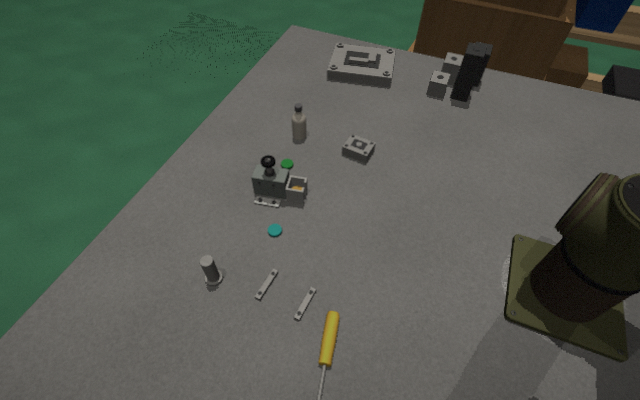

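The top view shows the dispenser cap at about (341,130), the brass stack at (344,163), the parallels at (250,178) and (246,213), and the screwdriver at (230,241). Discs in view: brass (344,163) in the magazine, turquoise (300,161) and green (377,138). The brass one in the magazine fits the description and the other two are look-alikes. I'll confirm with an enlarged crop.

Run:
```python
from h import *
c=read_camera('top');im=c['image'][105:255,220:420,::-1]
cv2.imwrite('pics/crop.png',cv2.resize(im,None,fx=4,fy=4,interpolation=cv2.INTER_CUBIC))
for n,u,z in [('cap',(341,130),.114),('disc',(344,163),.024),('bar1',(250.5,178.5),.01),('bar2',(247,213),.01),('turq',(300,161),.008),('green',(377,138),.008),('sd',(228,241),.012),('pillarfoot',(239,139),.0)]:
    print(n,p2w(c,u,z).round(4))
```

```text
cap [ 0.6508 -0.0039  0.114 ]
disc [ 0.5898 -0.0165  0.024 ]
bar1 [0.5504 0.2147 0.01  ]
bar2 [0.4646 0.2216 0.01  ]
turq [0.5958 0.0922 0.008 ]
green [ 0.6562 -0.0995  0.008 ]
sd [0.3947 0.2671 0.012 ]
pillarfoot [0.6516 0.2483 0.    ]
```

View pics/crop.png

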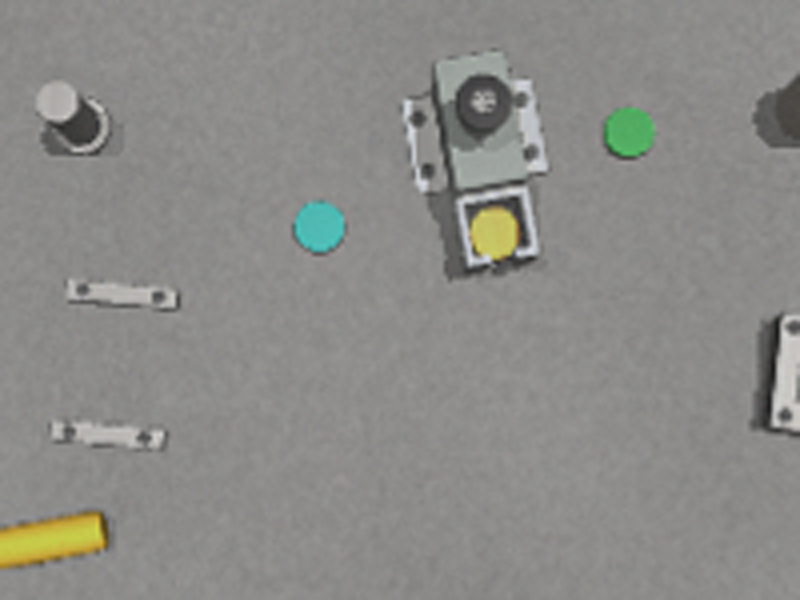

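The crop confirms it: brass disc in the magazine at crop (495,233), turquoise and green lying loose and not part of the job. The cap-to-stack distance is 62 mm and the bar spacing 86 mm, which agree with the given sizes. Next I move over the cap.

Request:
send_rows(
  motion="-1 -0.05 -0.022 0 0 0 0;-1 -0.05 -0.022 0 0 0 0;-1 -0.05 -0.022 0 0 0 0;-1 -0.05 -0.022 0 0 0 0;-1 -0.05 -0.022 0 0 0 0;-1 -0.05 -0.022 0 0 0 0;-1 -0.05 -0.022 0 0 0 0;-1 -0.05 -0.022 0 0 0 0;-1 -0.05 -0.022 0 0 0 0;-1 -0.05 -0.022 0 0 0 0;-1 -0.05 -0.022 0 0 0 0;-1 -0.046 -0.022 0 0 0 0",
  grip_force=20,
)

```text
time_s: 1.65
eef_pos: [0.6516, 0.0036, 0.212]
orientation: [-0.0, 0.201, 0.98, 0.0]
ft_force: [0.6, 0.7, 0.2]
opening: -0.0002
gripper_force: 0.0
```

Request:
send_rows(
  motion="-1 0 0 0 0 0 10.2;-1 0 0 0 0 0 10.2;-1 0 0 0 0 0 10.2;-1 0 0 0 0 0 10.2;-1 0 0 0 0 0 10.2;-1 0 0 0 0 0 10.2;-1 0 0 0.02 0 0 0;-1 0 0 0 0 0 0",
)

```text
time_s: 2.65
eef_pos: [0.6491, 0.0052, 0.1905]
orientation: [-0.002, 0.672, 0.741, -0.001]
ft_force: [0.2, -0.4, -0.6]
opening: -0.0001
gripper_force: 0.0
```

```bash
cat >> h.py <<'E'
def tool(P,s=None):
    s=s or read_state();M=rot(s['orientation']);return (M.T@(np.array(P)-s['eef_pos'])).round(4)
E
python3 - <<'E'
from h import *
s=read_state();print(s['time_s'],s['eef_pos'],rot(s['orientation']).round(3),s['joints'],s['ft_force'],s['opening'])
c=read_camera('wrist');save(c,'w1')
t=read_camera('top')
print('to cap',tool((.651,-.004,.134),s),'cap px predicted',w2p(c,(.651,-.004,.114),s),'disc2',w2p(c,(.59,-.0165,.024),s), 'tip', w2p(c,np.array(s['eef_pos'])-[0,0,.014],s))
E
```

```text
2.65 [0.64907993 0.00516582 0.19050392] [[-0.098  0.995 -0.004]
 [ 0.995  0.098 -0.   ]
 [ 0.    -0.004 -1.   ]] [ 7.95989403e-03  4.89187897e-01  1.57722448e-01  1.24370943e+00
 -2.65633546e-06  1.48080922e+00] [ 0.24715905 -0.36084088 -0.63389375] -0.00012519141723611396
to cap [-0.0093  0.0013  0.0565] cap px predicted [320.72247985 212.12049687] disc2 [267.13330101 193.43534697] tip [319.38617569 228.34014641]
```

View pics/w1.png

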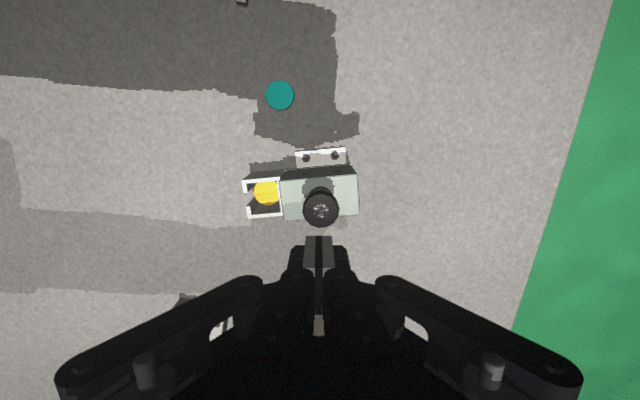

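The wrist view shows the cap at (320,208) against a predicted (321,212), about 2 mm apart, and the brass disc at (266,192). I'll correct for that and press slowly.

Request:
send_rows(
  motion="-1 -0.007 0.0015 0 0 0 0;-1 0 0 0.03 0 0 0;-1 0 0 0.026 0 0 0;-1 0 0 0 0 0 0;-1 0 0 0.004 0 0 0;-1 0 0 0.003 0 0 0;-1 0 0 0.003 0 0 0;-1 0 0 0.003 0 0 0;-1 0 0 0.003 0 0 0;-1 0 0 0.003 0 0 0",
)

```text
time_s: 4.0
eef_pos: [0.6527, -0.0016, 0.1173]
orientation: [-0.0, 0.672, 0.741, -0.0]
ft_force: [-0.1, 0.7, -0.6]
opening: 0.0
gripper_force: 0.0
```

Request:
send_rows(
  motion="-1 0 0 0.003 0 0 0;-1 0 0 0.003 0 0 0;-1 0 0 0.003 0 0 0;-1 0 0 0 0 0 0",
)

```text
time_s: 4.5
eef_pos: [0.6525, -0.0017, 0.1081]
orientation: [-0.0, 0.672, 0.741, -0.0]
ft_force: [-0.2, 0.7, -0.2]
opening: -0.0002
gripper_force: 0.0
```

Run:
```python
from h import *
s=read_state();print(s['eef_pos'],s['ft_force'],s['effort'])
w=read_camera('wrist');t=read_camera('side')
a=w['image'][150:350,220:420,::-1];b=t['image'][120:260,220:360,::-1]
cv2.imwrite('pics/m1.png',np.hstack([cv2.resize(a,(400,400)),cv2.resize(b,(400,400),interpolation=2)]))
```

```text
[ 0.65252886 -0.00166664  0.10813392] [-0.22465949  0.66228451 -0.18473309] [ 1.86867961e-03 -5.42588675e+01  2.44451344e+01 -4.07844863e-02
  1.22436809e-04 -3.10412099e-05]
```

View pics/m1.png

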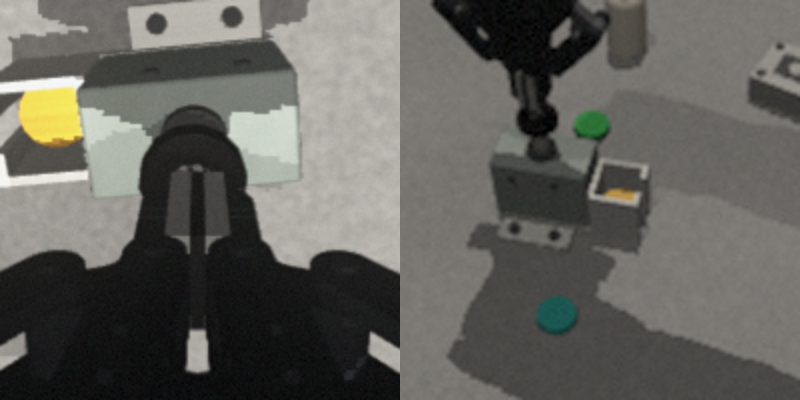

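The crops show the cap still up at side (268,162), no disc in front of the magazine, and the fingertips drawn over the cap's near half. No force has been felt, so I'll check the geometry numerically.

Run:
```python
from h import *
s=read_state();w=read_camera('wrist');sd=read_camera('side')
print(np.array(w['mount']).round(3),w['fx'])
e=np.array(s['eef_pos']);M=rot(s['orientation'])
for q in [(0,0,.014),(.011,0,.014),(.011,0,0),(-.011,0,.014),(0,0,-.005)]:
    P=e+M@np.array(q);print('tip',q,w2p(w,P,s).round(1),w2p(sd,P).round(1))
for z in(.114,.1,.094,.088):print('cap',z,w2p(w,(.651,-.003,z),s).round(1),w2p(sd,(.651,-.003,z)).round(1))
print('outlet',w2p(sd,(.531,-.0285,.004)),w2p(w,(.531,-.0285,.004),s))
big=np.vstack([cv2.resize(w['image'][150:300,140:440,::-1],(800,400),interpolation=2)])
b=cv2.resize(sd['image'][130:230,220:420,::-1],(400,200),interpolation=2)
b2=cv2.resize(sd['image'][135:185,245:295,::-1],(200,200),interpolation=0)
cv2.imwrite('pics/m2.png',np.vstack([big,np.hstack([b,b2,b2*0])]))
```

```text
[[-0.     0.963  0.271  0.068]
 [ 1.     0.     0.001 -0.   ]
 [ 0.001  0.271 -0.963 -0.162]
 [ 0.     0.     0.     1.   ]] 292.5118420474982
tip (0, 0, 0.014) [319.3 228.3] [267.2 166.4]
tip (0.011, 0, 0.014) [319.3 212. ] [265.4 169.9]
tip (0.011, 0, 0) [319.3 219.4] [264.8 165.5]
tip (-0.011, 0, 0.014) [319.3 244.1] [269.1 162.9]
tip (0, 0, -0.005) [319.4 240.2] [266.4 160.4]
cap 0.114 [316.  242.4] [267.4 160.1]
cap 0.1 [316.2 233.3] [268.  164.5]
cap 0.094 [316.3 229.8] [268.3 166.3]
cap 0.088 [316.4 226.4] [268.5 168.2]
outlet [321.87564059 199.52913614] [189.88123989 208.49598682]
```

View pics/m2.png

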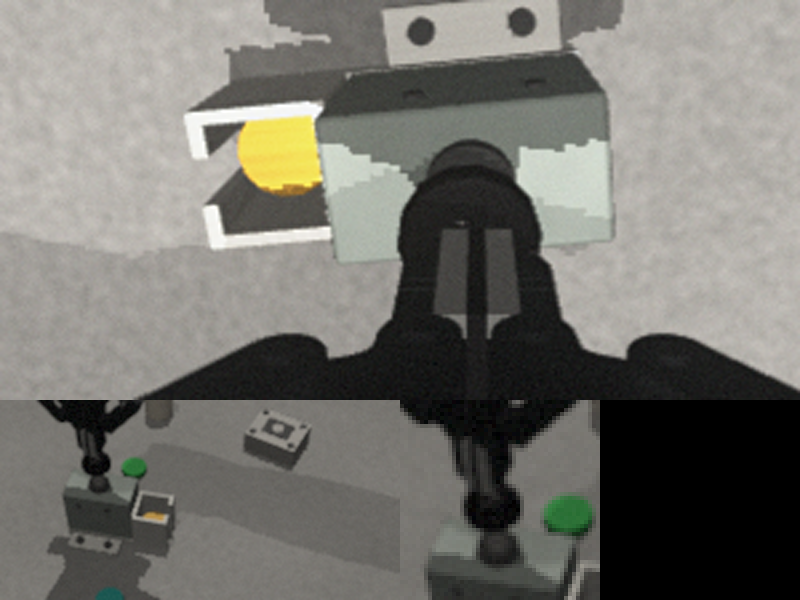

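The side view puts the cap at (267.5,162), unchanged, and the tips end just above it at about row 158. So the real tips sit farther back than I assumed. I'll continue down in small steps, watching the force.

Request:
send_rows(
  motion="-1 0 0 0.003 0 0 0;-1 0 0 0.002 0 0 0;-1 0 0 0 0 0 0",
)

```text
time_s: 5.08
eef_pos: [0.6525, -0.0017, 0.1031]
orientation: [-0.0, 0.672, 0.741, -0.0]
ft_force: [0.5, 0.3, 0.4]
opening: 0.0
gripper_force: 0.0
```

Request:
send_rows(
  motion="-1 0 0 0.003 0 0 0;-1 0 0 0.002 0 0 0;-1 0 0 0 0 0 0",
)

```text
time_s: 5.45
eef_pos: [0.6526, -0.0017, 0.0982]
orientation: [-0.0, 0.672, 0.741, -0.0]
ft_force: [0.4, 0.9, 0.5]
opening: 0.0
gripper_force: 0.0
```

Run:
```python
from h import *
s=read_state();sd=read_camera('side')
print(s['eef_pos'],s['ft_force'])
a=cv2.imread('pics/side0.png')[130:190,240:300];b=sd['image'][130:190,240:300,::-1]
t=read_camera('top');c=t['image'][110:170,310:370,::-1]
cv2.imwrite('pics/m3.png',np.hstack([cv2.resize(q,(260,260),interpolation=2) for q in(a,b,c)]))
```

```text
[ 0.65256227 -0.00165462  0.09819263] [0.42628688 0.89444649 0.49748717]
```

View pics/m3.png

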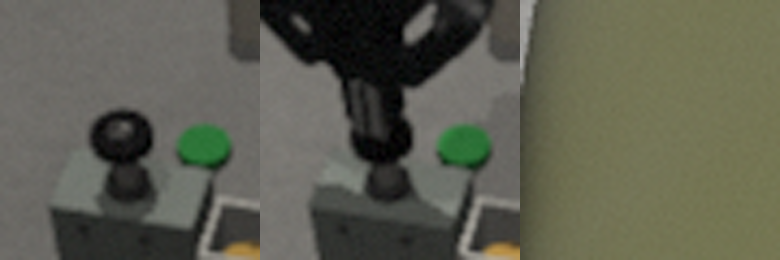

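The tips now reach the cap's top face, and the cap has not moved. Continuing down.

Request:
send_rows(
  motion="-1 0 0 0.003 0 0 0;-1 0 0 0.002 0 0 0;-1 0 0 0 0 0 0",
)

```text
time_s: 5.92
eef_pos: [0.653, -0.0016, 0.0938]
orientation: [0.0, 0.672, 0.741, 0.0]
ft_force: [-0.1, 0.4, 2.7]
opening: 0.0002
gripper_force: 1.3
```

Request:
send_rows(
  motion="-1 0 0 0.003 0 0 0;-1 0 0 0.002 0 0 0;-1 0 0 0 0 0 0",
)

```text
time_s: 6.3
eef_pos: [0.6531, -0.0017, 0.0895]
orientation: [0.0, 0.672, 0.741, 0.0]
ft_force: [-0.4, 0.2, 5.3]
opening: -0.0001
gripper_force: 2.9
```

Contact came at TCP z of about 0.096. Full stroke should end near 0.069.

Request:
send_rows(
  motion="-1 0 0 0.002 0 0 0;-1 0 0 0.002 0 0 0;-1 0 0 0.002 0 0 0;-1 0 0 0.002 0 0 0;-1 0 0 0.002 0 0 0;-1 0 0 0.002 0 0 0;-1 0 0 0.002 0 0 0;-1 0 0 0 0 0 0",
)

```text
time_s: 7.3
eef_pos: [0.6531, -0.0016, 0.0752]
orientation: [0.0, 0.672, 0.741, 0.0]
ft_force: [-1.1, 0.8, 5.4]
opening: 0.0001
gripper_force: 2.4
```

Request:
send_rows(
  motion="-1 0 0 0.002 0 0 0;-1 0 0 0.002 0 0 0;-1 0 0 0 0 0 0",
)

```text
time_s: 7.68
eef_pos: [0.6531, -0.0016, 0.0713]
orientation: [0.0, 0.672, 0.741, 0.0]
ft_force: [-1.0, 0.1, 5.3]
opening: 0.0
gripper_force: 2.6
```

Request:
send_rows(
  motion="-1 0 0 0.002 0 0 0;-1 0 0 0 0 0 0",
)

```text
time_s: 7.92
eef_pos: [0.6531, -0.0017, 0.0693]
orientation: [0.0, 0.672, 0.741, 0.0]
ft_force: [-1.5, -0.3, 5.3]
opening: 0.0
gripper_force: 2.7
```

Request:
send_rows(
  motion="-1 0 0 0.0015 0 0 0;-1 0 0 0 0 0 0",
)

```text
time_s: 8.18
eef_pos: [0.6532, -0.0016, 0.0692]
orientation: [0.001, 0.672, 0.741, 0.001]
ft_force: [-3.5, 0.8, 12.8]
opening: -0.0
gripper_force: 6.0
```

Hard stop reached (12.8 N). Release and raise, then look.

Request:
send_rows(
  motion="-1 0 0 0 0 0 0;-1 0 0 -0.006 0 0 0;-1 0 0 -0.01 0 0 0;-1 0 0 -0.015 0 0 0;-1 0 0 -0.03 0 0 0;-1 0 0 -0.05 0 0 0;-1 -0.06 0 -0.01 0 0 0;-1 -0.06 0 0 0 0 0;-1 -0.06 0 0 0 0 0;-0.4 0 0 0 0 0 0",
)

```text
time_s: 9.43
eef_pos: [0.6701, -0.1856, 0.1879]
orientation: [0.0, 0.674, 0.739, -0.0]
ft_force: [-0.5, 0.9, -0.1]
opening: 0.0168
gripper_force: 0.0
```

Run:
```python
from h import *
s=read_state();t=read_camera('top');w=read_camera('wrist')
print(s['time_s'],s['eef_pos'],s['opening'])
hsv=cv2.cvtColor(t['image'],cv2.COLOR_RGB2HSV);m=cv2.inRange(hsv,(18,100,60),(40,255,255))
n,_,st,ce=cv2.connectedComponentsWithStats(m)
for i in range(1,n):
    if st[i,4]>15: print(st[i],ce[i],p2w(t,ce[i],.008).round(4))
a=t['image'][100:250,230:430,::-1]
cv2.imwrite('pics/m4.png',np.hstack([cv2.resize(a,(440,330),interpolation=2),cv2.resize(w['image'][:,:,::-1],(360,225))[0:225].copy() if 0 else cv2.copyMakeBorder(cv2.resize(w['image'][:,:,::-1],(360,225)),0,105,0,0,0)]))
```

```text
9.425 [ 0.67014549 -0.18555669  0.18791024] 0.01679108670480252
[338 157  12  13 122] [343.2704918  162.99180328] [ 0.5921 -0.0156  0.008 ]
[341 182  13  12 122] [347.35245902 187.54918033] [ 0.5309 -0.0263  0.008 ]
[208 233  39  16 379] [227.34036939 240.43271768] [0.3958 0.2698 0.008 ]
```

View pics/m4.png

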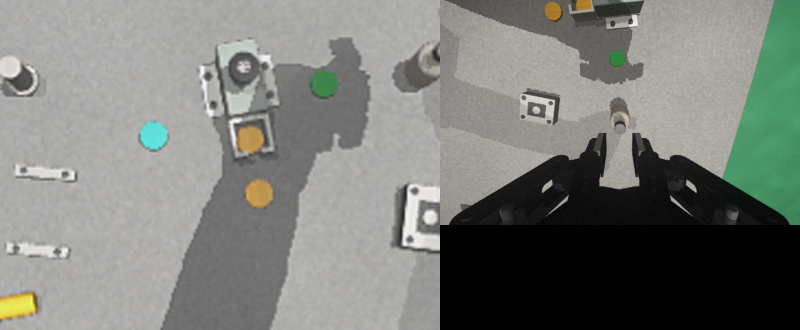

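The picture shows the ejected disc at top (347,188), world (0.531,-0.0265), on the outlet. The cap is back up and one brass disc shows in the magazine. The real fingertips are about 19 mm behind the TCP, so the gripper body will ride low. I'll tilt it away from the magazine while pushing.

Request:
send_rows(
  motion="-0.5 0.031 -0.03 0 0 0 0;-0.5 0.031 -0.03 0 0 0 0;-0.5 0.031 -0.03 0 0 0 0;-0.5 0.031 -0.03 0 0 0 0;-0.5 0 0 0 -8 0 0;-0.5 0 0 0 -8 0 0;-0.5 0 0 0 0 0 0;-0.5 0 0 0 0 0 0",
)

```text
time_s: 10.52
eef_pos: [0.5403, -0.0684, 0.1895]
orientation: [0.094, 0.665, 0.734, 0.103]
ft_force: [-0.1, 0.6, 0.0]
opening: 0.0215
gripper_force: 0.0
```

Run:
```python
from h import *
s=read_state();print(s['time_s'],s['eef_pos'],s['opening'],s['joints'].round(2) if hasattr(s['joints'],'round') else s['joints']);print(rot(s['orientation']).round(3))
d=np.array([.531,-.0265]);g=np.array([.5075,.218])-d;L=np.linalg.norm(g);g/=L;print(L,g)
p=d-g*.047;print('target TCP',p+[.005,0],'tool shift',tool((p[0]+.005,p[1],.03)))
```

```text
10.525 [ 0.54030353 -0.068446    0.18949099] 0.021473747435589535 [-0.17  0.11 -0.44  0.75  0.07  1.31]
[[-0.099  0.956  0.275]
 [ 0.995  0.095  0.027]
 [-0.     0.277 -0.961]]
0.24562674935763817 [-0.09567362  0.99541276]
target TCP [ 0.54049666 -0.0732844 ] tool shift [-0.0048 -0.0444  0.1532]
```

Request:
send_rows(
  motion="-0.75 -0.005 -0.0125 0.043 0 0 0;-0.75 0 -0.0125 0.043 0 0 0;-0.75 0 -0.0125 0.043 0 0 0;-0.75 0 -0.0055 0.019 0 0 0;-0.75 0 -0.0028 0.0096 0 0 0;-0.75 0 0 0 0 0 0;-0.75 0 0 0 0 0 0",
)

```text
time_s: 11.4
eef_pos: [0.5407, -0.0743, 0.0251]
orientation: [0.094, 0.665, 0.734, 0.104]
ft_force: [0.1, -0.1, -0.0]
opening: 0.0105
gripper_force: 0.0
```

Run:
```python
from h import *
s=read_state();w=read_camera('wrist');sd=read_camera('side')
print(s['time_s'],s['eef_pos'],s['ft_force'],s['opening'])
a=cv2.resize(w['image'][:,:,::-1],(480,300));b=cv2.resize(sd['image'][120:270,220:380,::-1],(320,300),interpolation=2)
cv2.imwrite('pics/m5.png',np.hstack([a,b]))
print(w2p(w,(.531,-.0265,.008),s))
```

```text
11.4 [ 0.54071468 -0.07433707  0.02511878] [ 0.0654746  -0.07314826 -0.02339678] 0.0105035279836334
[303.26590405 151.80125016]
```

View pics/m5.png

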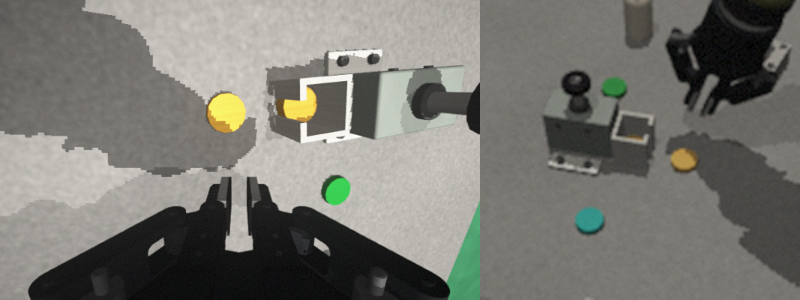

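The disc is at wrist crop (226,112), and the open fingertips at (238,178) are lined up behind it, well clear of the magazine. I'll lower to the bench by feel.

Request:
send_rows(
  motion="-0.75 0 -0.0042 0.0144 0 0 0;-0.75 0 -0.0042 0.0144 0 0 0;-0.75 0 0 0 0 0 0",
)

```text
time_s: 11.88
eef_pos: [0.5379, -0.074, -0.0063]
orientation: [0.093, 0.665, 0.734, 0.103]
ft_force: [-0.2, 0.6, 0.6]
opening: 0.0111
gripper_force: 0.0
```

Request:
send_rows(
  motion="-0.75 0 -0.0008 0.0029 0 0 0;-0.75 0 -0.0008 0.0029 0 0 0;-0.75 0 0 0 0 0 0",
)

```text
time_s: 12.25
eef_pos: [0.5388, -0.0742, -0.012]
orientation: [0.094, 0.665, 0.734, 0.103]
ft_force: [-0.3, 0.9, 0.3]
opening: 0.0106
gripper_force: 0.0
```

Request:
send_rows(
  motion="-0.75 0 -0.0006 0.0019 0 0 0;-0.75 0 0 0 0 0 0",
)

```text
time_s: 12.5
eef_pos: [0.5385, -0.0741, -0.0142]
orientation: [0.093, 0.665, 0.734, 0.103]
ft_force: [0.2, -0.8, -0.5]
opening: 0.0102
gripper_force: 0.0
```

Request:
send_rows(
  motion="-0.75 0 -0.0004 0.0014 0 0 0;-0.75 0 0 0 0 0 0",
)

```text
time_s: 12.75
eef_pos: [0.5388, -0.0741, -0.0149]
orientation: [0.094, 0.665, 0.734, 0.103]
ft_force: [-3.8, -0.1, 8.0]
opening: 0.0108
gripper_force: 4.2
```

Request:
send_rows(
  motion="-0.75 0 -0.0004 0.0014 0 0 0;-0.75 0 0 0 0 0 0",
)

```text
time_s: 13.0
eef_pos: [0.5388, -0.0742, -0.0151]
orientation: [0.094, 0.665, 0.734, 0.104]
ft_force: [-9.3, 0.3, 21.0]
opening: 0.0105
gripper_force: 10.7
```

Request:
send_rows(
  motion="-0.75 0 -0.0004 0.0014 0 0 0;-0.75 0 0 0 0 0 0",
)

```text
time_s: 13.25
eef_pos: [0.5389, -0.0742, -0.0154]
orientation: [0.095, 0.665, 0.733, 0.104]
ft_force: [-15.1, 1.4, 35.1]
opening: 0.0107
gripper_force: 17.7
```

Bench found at TCP z of about -0.015. I'll lift 1.5 mm off it and start pushing.

Request:
send_rows(
  motion="-0.75 0 0.0035 -0.005 0 0 0;-0.75 0 0 0 0 0 0;-0.75 0.01 0 0 0 0 0;-0.75 0.008 0 0 0 0 0;-0.75 0.008 0 0 0 0 0;-0.75 0.008 0 0 0 0 0;-0.75 0.008 0 0 0 0 0;-0.75 0.008 0 0 0 0 0;-0.75 0.008 0 0 0 0 0;-0.75 0 0 0 0 0 0",
)

```text
time_s: 14.5
eef_pos: [0.5348, -0.0155, -0.0127]
orientation: [0.093, 0.665, 0.734, 0.103]
ft_force: [1.1, 0.4, 0.6]
opening: 0.0106
gripper_force: 0.0
```

```bash
cat >> h.py <<'E'
def disc(tag,zw=.008):
    s=read_state();w=read_camera('wrist')
    print(s['time_s'],np.array(s['eef_pos']).round(4),np.array(s['ft_force']).round(1))
    out=[]
    for c,n,st in((w,'w',s),(read_camera('top'),'t',None),(read_camera('side'),'s',None)):
        m=cv2.inRange(cv2.cvtColor(c['image'],cv2.COLOR_RGB2HSV),(14,120,60),(40,255,255))
        k,_,S,ce=cv2.connectedComponentsWithStats(m)
        for i in range(1,k):
            if S[i,4]>20:print(n,S[i],p2w(c,ce[i],.008,st)[:2].round(4))
    return s,w
E
python3 -c "
from h import *
disc('a')"
```

```text
14.5 [ 0.5348 -0.0155 -0.0127] [1.1 0.4 0.6]
w [ 291  175   63   62 2983] [0.5278 0.0099]
w [392 246  39  32 422] [ 0.5856 -0.0254]
t [338 157  12  12 110] [ 0.5923 -0.0152]
t [328 182  12  12  93] [0.5306 0.0103]
t [208 233  39  16 371] [0.3959 0.2697]
s [502   0  74  24 496] [ 0.0675 -1.2091]
s [551  44  37  31 790] [-0.0073 -0.8934]
s [310 205  14  12 131] [0.5288 0.0093]
s [319 311  20  56 714] [0.3962 0.2678]
```

Request:
send_rows(
  motion="-0.75 0.008 0 0 0 0 0;-0.75 0.01 0 0 0 0 0;-0.75 0.01 0 0 0 0 0;-0.75 0.01 0 0 0 0 0;-0.75 0.01 0 0 0 0 0;-0.75 0.01 0 0 0 0 0;-0.75 0.01 0 0 0 0 0;-0.75 0.01 0 0 0 0 0;-0.75 0.01 0 0 0 0 0;-0.75 0.01 0 0 0 0 0;-0.75 0.01 0 0 0 0 0;-0.75 0.01 0 0 0 0 0",
)

```text
time_s: 16.15
eef_pos: [0.5233, 0.1019, -0.0127]
orientation: [0.093, 0.665, 0.734, 0.103]
ft_force: [0.4, -1.8, -0.3]
opening: 0.0108
gripper_force: 0.3
```

```bash
python3 -c "
from h import *
disc('a')"
```

```text
16.15 [ 0.5233  0.1019 -0.0127] [ 0.4 -1.8 -0.3]
w [ 291  177   63   62 2972] [0.5164 0.1263]
t [338 157  12  13 112] [ 0.5923 -0.0153]
t [280 187   8   7  30] [0.5245 0.1327]
t [208 233  39  16 366] [0.3958 0.2703]
s [555   5  21  20 190] [ 0.0099 -1.2021]
s [505  25  51  55 801] [ 0.1119 -0.8535]
s [550  44  38  32 809] [-0.0069 -0.8925]
s [542  48  13  17  38] [ 0.0593 -0.8833]
s [293 247  15  14 160] [0.5174 0.1272]
s [319 311  21  56 717] [0.3962 0.2676]
```

Request:
send_rows(
  motion="-0.75 0.01 0 0 0 0 0;-0.75 0.01 0 0 0 0 0;-0.75 0.01 0 0 0 0 0;-0.75 0.01 0 0 0 0 0;-0.75 0.01 0 0 0 0 0;-0.75 0.01 0 0 0 0 0;-0.75 0.01 0 0 0 0 0;-0.75 0.008 0 0 0 0 0;-0.75 0.007 0 0 0 0 0;-0.75 0.005 0 0 0 0 0;-0.75 0 0 0 0 0 0",
)

```text
time_s: 17.68
eef_pos: [0.5147, 0.1912, -0.0127]
orientation: [0.093, 0.665, 0.734, 0.103]
ft_force: [-0.7, -0.7, 0.8]
opening: 0.0106
gripper_force: 0.0
```

```bash
python3 -c "
from h import *
disc('a')"
```

```text
17.675 [ 0.5147  0.1912 -0.0127] [-0.7 -0.7  0.8]
w [    0     0   108   196 15278] [0.3965 0.2549]
w [ 291  175   62   62 2988] [0.5074 0.2164]
t [338 157  12  13 111] [ 0.5922 -0.0153]
s [424   0   5  10  27] [ 0.521  -1.0872]
s [535  46  53  39 767] [-0.0038 -0.8608]
s [278 283  16  16 193] [0.5087 0.2152]
s [319 311  20  56 720] [0.3962 0.2679]
```

The disc is at (0.508, 0.216), on the bay centre. I'll back off and rise clear.

Request:
send_rows(
  motion="-0.75 -0.015 0 0 0 0 0;-0.75 -0.02 0 0 0 0 0;-0.75 -0.02 0 0 0 0 0;-0.75 0 0.011 -0.038 0 0 0;-0.75 0 0.011 -0.038 0 0 0;-0.75 0 0.014 -0.048 0 0 0;-0.75 0 0.014 -0.048 0 0 0;-0.75 0 -0.04 -0.04 0 0 0;-0.75 0 -0.05 -0.02 0 0 0;-0.75 0 -0.05 -0.02 0 0 0;-0.75 0 0 0 0 0 0;-0.75 0 0 0 0 0 0",
)

```text
time_s: 19.32
eef_pos: [0.3653, 0.1204, 0.2051]
orientation: [0.094, 0.665, 0.733, 0.104]
ft_force: [0.9, -0.3, 0.5]
opening: 0.0107
gripper_force: 0.0
```

```bash
python3 -c "
from h import *
disc('a')
c=read_camera('top')['image'][90:270,150:450,::-1];s=read_camera('side')['image'][120:400,170:400,::-1]
cv2.imwrite('pics/end.png',np.hstack([cv2.resize(c,(500,300),interpolation=2),cv2.resize(s,(246,300))]))"
```

```text
19.325 [0.3653 0.1204 0.2051] [ 0.9 -0.3  0.5]
w [ 294    0   31   93 2070] [0.3961 0.272 ]
w [377  96  23  26 464] [0.5065 0.2149]
w [404 270   8   7  24] [ 0.5815 -0.0233]
t [338 157  12  13 112] [ 0.5923 -0.0154]
t [245 190  12  12 117] [0.5085 0.2142]
t [208 233  39  16 371] [0.3958 0.2698]
s [451   0  38   7 135] [ 0.351 -1.18 ]
s [409  39   9  12  44] [ 0.4951 -0.7735]
s [447  39  10  10  23] [ 0.3747 -0.838 ]
s [435  45  11  12  38] [ 0.4064 -0.7787]
s [279 284  15  15 187] [0.5084 0.2154]
s [319 311  20  56 712] [0.3962 0.2677]
```

View pics/end.png

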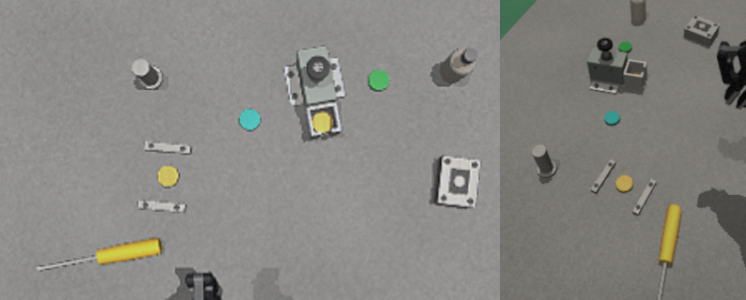

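The final picture shows the disc flat at top crop (168,176), midway between the parallels. The plunger is up, the brass stack is still in the magazine, and the other things are where they were.

```bash
python3 -c "
from plant import *
print(close_job())"
```

```text
the job is handed in; nothing more can be done
None
```

I pressed the plunger once to its hard stop, it came back up, and the ejected brass disc now lies flat midway between the two parallels; nothing else in the scene was moved, and I handed the job in at about 19 s on the robot's clock (limit 54 s).

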